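Make up the counterweight carrier on the check scale and lock it into its dock

ROBOT

A 6-joint arm with a two-finger parallel gripper is mounted at the origin on a cart in front of the work surface, level with it; the furniture and walls round the work are solid. World frame = base frame: x ahead of the robot, y to its left, z up, the work surface at z = 0. Lengths are in m, angles in rad, forces in N, time in s.
With the tool pointing down it reaches from about 0.3 to 0.775 m from the base axis. Payload 14.6 kg.
Tool frame: the origin (TCP) lies at the centre of the arm's flange, where the gripper is bolted on; the fingertips stand 199 mm ahead of it and the grasp point (between the pads) lies 180 mm ahead of it; z points along the fingers, y is the line along which they close (so a half turn about z gives the same grasp; the last joint's range is limited). The gripper opens to 94 mm and grips with 3 to 60 N. Pads are 16 mm wide; open, the fingers measure 119 mm over their backs; the gripper's body (75 mm by 177 mm) begins 78 mm behind the grasp point.
Start: joints at [1.215, 0.3, 1.521, -0, 1.321, -0.067], TCP at [0.157, 0.527, 0.405] pointing down, gripper open.
Joint ranges: [-3.03, 3.03], [-0.79, 2.21], [0.23, 2.52], [-1.04, 4.18], [0, 3.07], [-2.55, 2.55]. Speed limits (rad/s): [2.22, 2.22, 2.57, 3.14, 3.14, 3.14].

INTERFACE

Orientations are given as [roll, pitch, yaw] about the fixed x, y, z axes, in that order (R = Rz(yaw) Ry(pitch) Rx(roll)).
In Python, from station import ctrl gives the robot as it stands. The module is installed in compiled form; this text tells all that it offers.
- The arm moves only by the tool servo_tool, never from a script. Its argument "motion" is a list of rows, each a list of 5 numbers: the closure, from 0 (fully open) to 1 (shut), then the shift along the world's x, y, z in cm, then the turn about the world's z in degrees. A call has 1 to 20 rows; each row is the pose to reach, as a shift and turn from the pose commanded when the call began; what a row does not reach only later rows make up. A row lasts 1/8 s, in which the tool goes at most 62.5 mm and 10.7 degrees, less where a joint would pass 70% of its speed; a pose out of reach is approached as far as the arm can. A call with a gripper value outside its range is refused whole. The fingers move at their own pace and stop on an object; "squeeze" is the grip in N (left out, the last holds). Time passes only in rows, so rows that repeat a pose let the fingers close. It gives the time, the measured TCP pose, the force, the opening and the grip force at its end, in the units of the state.
- ctrl.get_obs(): the state, without advancing time (a new reading comes with each control period).
- ctrl.camera(name): name is "side" or "top"; returns a dict with "image" (400x640x3 uint8, red, green, blue), "fx", "fy", "cx", "cy" (pixels), "dist" ([k1, k2, p1, p2, k3] as OpenCV has them; the pictures are not rectified), "camera_from_world" (4x4, takes a point from world to camera coordinates). Camera axes: x right, y up, looking along -z (the intrinsics and any distortion apply to the point x, -y, -z); pixel columns grow to the right and rows downward; lengths in m; the calibration is good to about 2 mm. A picture is of the moment at which its call begins. There is no depth.
- ctrl.hand_in(): hands the job in; it is judged then, once.
The state is a dict: "time_s": time; "qpos": joint angles; "joint_vel": joint speeds; "tau": joint torques, N m; "ee_pos": TCP position; "eef_rot": TCP orientation; "force": force on the tool from outside, world axes, zero at the start; "moment": the same for the moment, N m; "grip_width": finger opening in m; "grip_force": force on a finger pad.
Only numpy, scipy, OpenCV 4.12 (cv2) and the standard library are available. Lean on these libraries where they do the work, as an engineer would, in place of code of your own. Each camera call takes 0.05 s, during which the arm holds its last target. There are 200 camera calls.

TASK

Make up the counterweight carrier: stand the empty four-cell carrier on the spring scale's platter and load it with ballast weights, knob up and one to a cell, until the pointer rests by itself inside the window of the brass fork. Then set the loaded carrier on the bench in front of the dock and slide it home, ears first, so that the ears lift the two hinged catches and both drop behind them. Leave the weights you do not need standing knob up outside the carrier, and do not shift the brass fork or the tape, timer and petri dish.

Things in the scene. Friction and masses are not known exactly. Their poses are not given: they have to be found in the camera images.
- carrier_handle (a point): Centre of the carrier's handle: a black bar 14 x 60 x 14 mm on a 12 mm round post, lying along the carrier's y axis; take it across its 14 mm. 80 mm above the carrier's underside, over its middle. Axes: x to the carrier's front (the end with the ears), z up.
- carrier: The carrier, origin mid-underside: aluminium tray 137 x 137 mm, floor 4 mm, walls and dividers 28 mm high making four cells 65 x 65 mm, centres at x, y = +-34 mm. 0.35 kg. At each side in front (+x) a steel ear 10 mm high, on the bench, from x = 46 to 68 mm; 161 mm wide over the ears.
- pan_top (a point): Middle of the upper face of the scale's platter, a flat plate 150 x 150 mm without rim on a grey housing 44 mm high. 108 mm above the bench when unloaded; sinks level under load, wherever the load stands. The scale's front faces -x of this frame; its gauge plate stands 90 mm in front of the middle and ends 90 mm above the bench.
- pan (a joint): How far the platter has sunk, m. The spring is preloaded: 0 without the carrier, about 0.002 with the empty carrier, then 0.006 more for each 50 g up to a stop at 0.056. Settles within 1 s.
- pointer (a point): Black pointer bar in front of the gauge plate, fixed to the platter; 80 mm above the bench at pan = 0. The gauge has a line for each 50 g (6 mm).
- window (a joint): Where the brass fork is set, m down from the pointer's height at pan = 0: the pointer is mid-window when pan equals window. Starts between 0.037 and 0.051; clamped, not to be moved. The prongs leave 10 mm, so the pointer is inside within 5 mm either way.
- window_mid (a point): Middle of the window between the brass fork's two prongs, beside the pointer.
- weight_50a_mid (a point): A small ballast weight: a turned aluminium disc 42 mm across and 12 mm high with a knob; 46 mm tall in all, 50 g. The knob's head, 20 mm across, is the top 12 mm, on an 11 mm neck. Point on its axis, half-way up (23 mm). Always there.
- weight_50b_mid (a point): A second small weight of the same kind, 50 g. May be absent.
- weight_100a_mid (a point): A middle ballast weight: disc 50 mm across and 18 mm high, 50 mm tall in all with its knob (head 20 mm across, top 12 mm), 100 g. Point on its axis, half-way up (25 mm). May be absent.
- weight_100b_mid (a point): A second middle weight of the same kind, 100 g. May be absent.
- weight_200_mid (a point): The large ballast weight: disc 56 mm across and 28 mm high, 56 mm tall in all with its knob (head 20 mm across, top 12 mm), 200 g. Point on its axis, half-way up (28 mm). Always there.
- dock: Dock screwed to the bench: two cheeks 169 mm apart, 40 mm high, and a back stop. Origin on the bench where the carrier's middle stands when home (front on the stop, 68 mm on); x is the way in, the carrier's x along it. Cheeks begin at x = 3 mm, their flares at -19 mm; catch pivots at -5 mm. Set the carrier down at x = -90 mm or farther out and slide it in on the bench.
- catch_left (a joint): Left catch (dock +y), a steel pawl 8 mm wide hanging in the left ear's way from a pivot 23 mm high: 0 at rest, grows as its tip rises, rad. The ear running under it lifts it to about 0.2; it falls to 0 by its own weight behind the ear, which then has about 5 mm of play.
- catch_right (a joint): Right catch (dock -y), likewise for the right ear.
- tape_roll: Roll of label tape lying flat, 62 mm across, 19 mm high; a bystander.
- timer: White timer, 62 x 62 x 18 mm; a bystander.
- microscope: Microscope screwed down between the scale and the dock, about 290 x 280 mm, 474 mm high; its stage (220 mm up) and eyepieces overhang towards the robot to x = 0.48 m. Its focusing knob sticks out to x 0.60, y 0.15 m at 100 to 170 mm height. Between the left and right sides, carry things round in front of it (x under 0.40 m).
- tray: Grey plastic tray the weights stand in, fixed, 204 x 132 mm, origin mid-underside; floor 3 mm thick, rims 16 mm above the bench. Four places in the front bay, one in the left bay behind; the right bay behind (x over 29, y under -6 mm) holds two vials, 58 mm high.
- petri_dish: Petri dish, 59 mm across, 13 mm high; a bystander.

How it is judged:
By the outcome, as a careful person would: the job done as asked, in the order asked, and still so for the second after the job is handed in, with the robot touching nothing.
Of weight_50b, weight_100a, weight_100b only 2 to 3 are there at a start; the rules pass over those that are not, and their reading is None.
At some moment in a run one of weight_50a, weight_50b, weight_100a, weight_100b, weight_200 may be knocked a few centimetres aside while the robot is not near it.
It also fails if it takes over 210 s, if anything falls off the work surface, if the arm or the gripper's body presses on something with over 40 N, if the wrist force passes 120 N, or if a joint passes its speed limit or range.

## Working session

There is one attempt and no reset: what is moved stays moved. The work goes in short steps, Python scripts to look and compute and a tool call to move; the robot and the scene stay as the last step left them, time stands still between calls to the robot, and variables do not carry over. Pictures are saved under pics/ and viewed, at most 14 in all, crops included, and the job is handed in when it is done.

Besides the shell and the picture viewer there is one more tool, called after ">>>" as name(argument=value, ...), one argument or row to a line, values as JSON. servo_tool: Moves the arm, as the interface text tells. Its arguments: {"type":"object","properties":{"motion":{"type":"array","items":{"type":"array","items":{"type":"number"}}},"squeeze":{"type":"number"}},"required":["motion"]}

```bash
mkdir -p pics; cat > h.py <<'E'
import numpy as np, cv2
from station import ctrl
def cam(n):
    c=ctrl.camera(n); c["K"]=np.array([[c["fx"],0,c["cx"]],[0,c["fy"],c["cy"]],[0,0,1]]); c["d"]=np.array(c["dist"],float); c["T"]=np.array(c["camera_from_world"]); return c
def save(c,f,crop=None,s=1):
    im=c["image"][:,:,::-1]
    if crop: x0,y0,x1,y1=crop; im=im[y0:y1,x0:x1]
    cv2.imwrite("pics/"+f,cv2.resize(im,None,fx=s,fy=s,interpolation=cv2.INTER_CUBIC))
def ray(c,u,v):
    p=cv2.undistortPoints(np.array([[[u,v]]],float),c["K"],c["d"])[0,0]
    R=c["T"][:3,:3]; o=-R.T@c["T"][:3,3]
    return o,R.T@np.array([p[0],-p[1],-1.0])
def onz(c,u,v,z):
    o,d=ray(c,u,v); return o+d*(z-o[2])/d[2]
def proj(c,P):
    p=(c["T"]@np.append(P,1))[:3]*[1,-1,-1]
    return cv2.projectPoints(p.reshape(1,1,3),np.zeros(3),np.zeros(3),c["K"],c["d"])[0].ravel()
E
python3 - <<'E'
from h import *
for n in("top","side"):
    c=cam(n); save(c,n+"0.png",s=1.25); print(n,-c["T"][:3,:3].T@c["T"][:3,3],c["fx"])
print(ctrl.get_obs())
E
```

```text
top [ 0.4558099  -0.06867981  1.55203265] 515.0871966627835
side [-0.00982309 -1.10935968  1.13565109] 509.24967938903603
{'time_s': 0.1, 'qpos': array([ 1.21536875e+00,  3.00404445e-01,  1.52150736e+00, -1.28660822e-05,
        1.32068636e+00, -6.66008326e-02]), 'joint_vel': array([-0.00111221, -0.00017652, -0.00069121, -0.00010855,  0.00069334,
       -0.00027651]), 'tau': array([ 4.91677529e-04, -5.32647228e+01, -3.53277218e+01,  7.09792553e-02,
        2.34451942e-02, -7.32578951e-05]), 'ee_pos': array([0.15664975, 0.52719113, 0.40415397]), 'eef_rot': array([-3.14058854e+00, -5.44838526e-05,  2.85276907e+00]), 'force': array([-0.36065111,  0.37936571,  0.38986389]), 'moment': array([ 0.02070983, -0.01243038, -0.01054878]), 'grip_force': 0.0, 'grip_width': 0.09398990861801795}
```

View pics/top0.png

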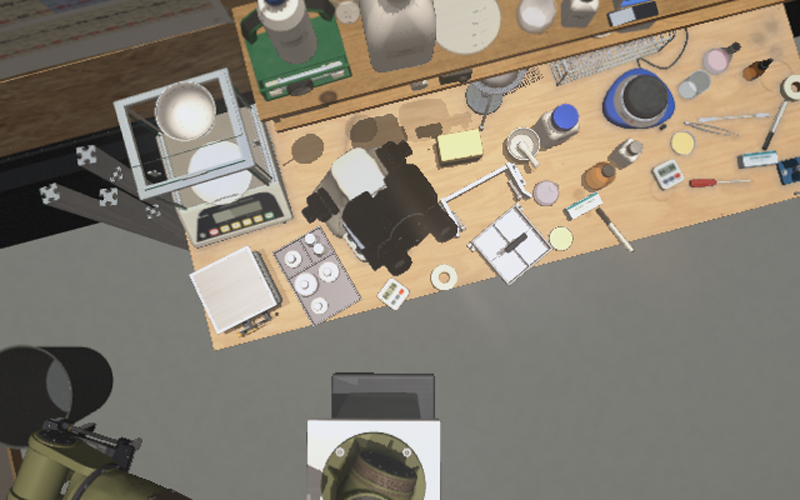

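View pics/side0.png

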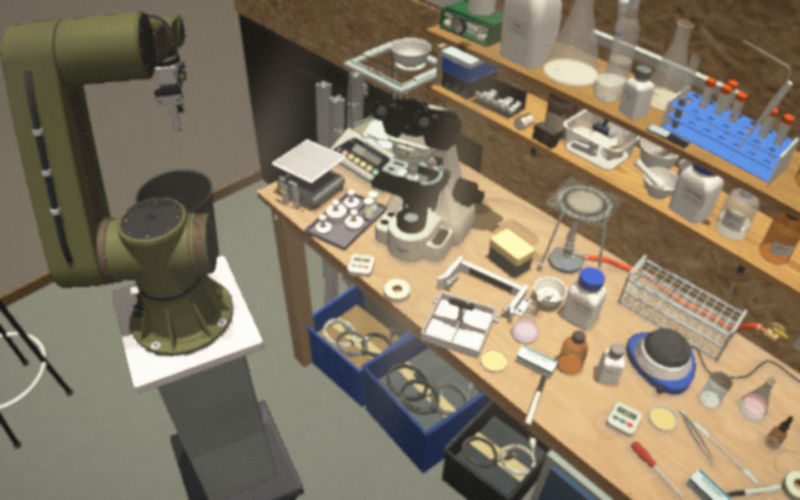

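```bash
python3 - <<'E'
from h import *
t=cam("top");s=cam("side")
np.savez("c0.npz",t=t["image"],s=s["image"])
f=lambda c,x,y,w,h,k:cv2.resize(c["image"][y:y+h,x:x+w,::-1],None,fx=k,fy=k,interpolation=cv2.INTER_CUBIC)
a=np.hstack([f(t,150,180,140,105,2.857*1)[:300,:400],f(t,345,125,140,105,2.857)[:300,:400]])
cv2.imwrite("pics/a.png",f(t,150,175,145,110,5.5)[:600,:800])
cv2.imwrite("pics/b.png",f(t,345,125,145,110,5.5)[:600,:800])
cv2.imwrite("pics/c.png",f(s,205,105,120,90,6.6)[:600,:800])
E
```

```text
(no output)
```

View pics/a.png

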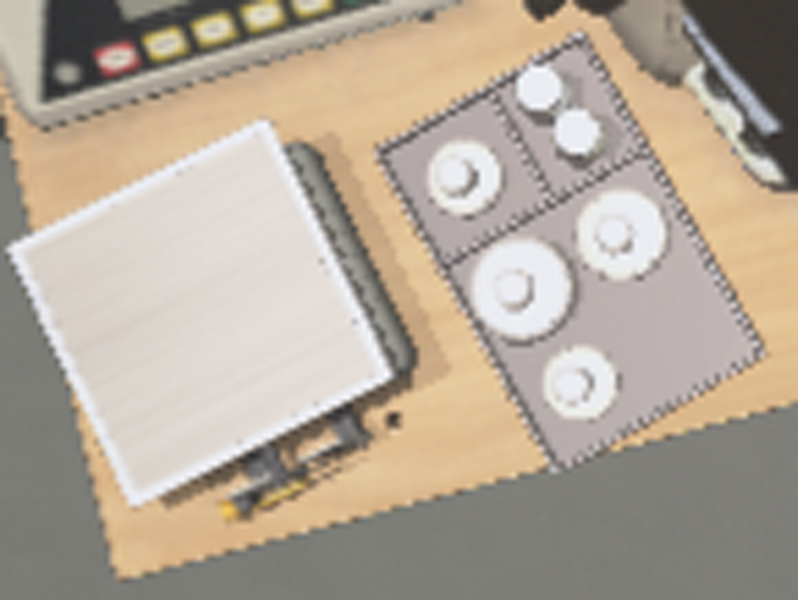

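View pics/b.png

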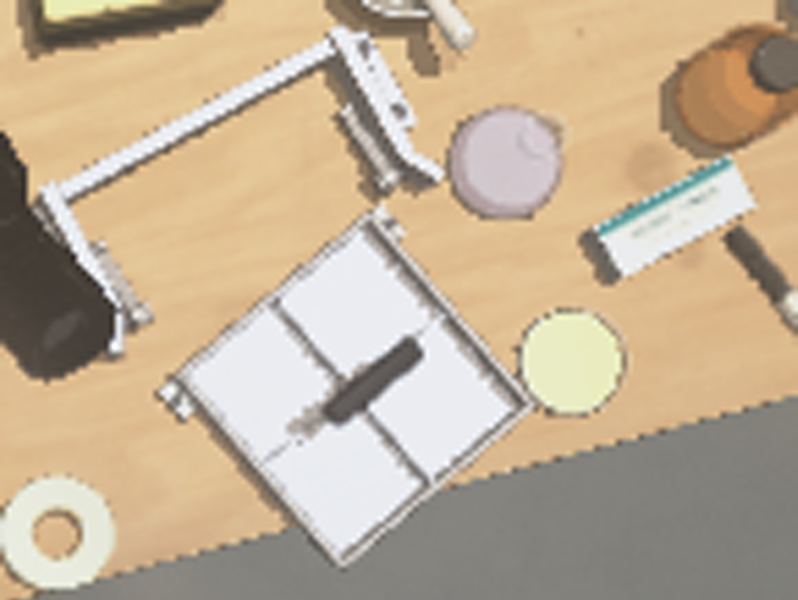

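View pics/c.png

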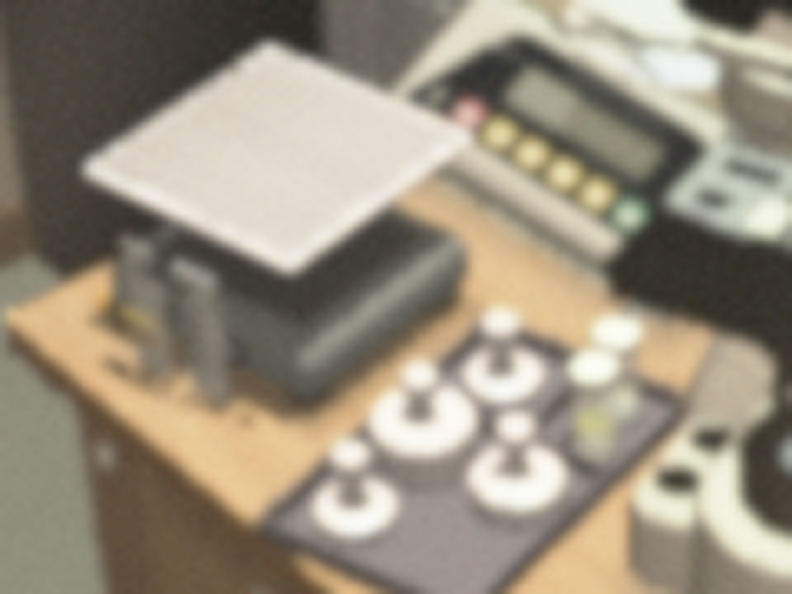

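```bash
python3 - <<'E'
from h import *
np.set_printoptions(precision=4,suppress=True)
t=cam("top");s=cam("side")
o=lambda u,x0,k=5.5:x0+(u+.5)/k-.5
A=lambda u,v,z:onz(t,o(u,150),o(v,175),z)[:2]
B=lambda u,v,z:onz(t,o(u,345),o(v,125),z)[:2]
def quad(Q,n):
    Q=np.array(Q);print(n,Q.mean(0),"sides",[np.linalg.norm(Q[i]-Q[i-1]).round(4) for i in range(4)],"dir",[np.degrees(np.arctan2(*(Q[i]-Q[i-1])[::-1])).round(1) for i in range(4)]);
quad([A(*p,.108) for p in[(10,247),(268,122),(393,378),(137,505)]],"pan")
quad([B(*p,.028) for p in[(370,213),(530,405),(342,565),(172,380)]],"carrier")
print("handle",B(332,413,.087),B(415,348,.087),B(374,380,.087))
print("ears",B(388,222,.01),B(178,400,.01))
print("stop ends inner",B(70,200,.04),B(335,50,.04),"cheek ends",B(118,350,.04),B(440,178,.04))
for n,p,z in[("200",(515,290),.056),("100",(615,234),.05),("50front",(575,384),.046),("50back",(458,177),.046)]: print(n,A(*p,z+.003-.004))
for n,p,z in[("200",(521,288),.031),("100",(621,234),.021),("50front",(580,383),.015),("50back",(465,178),.015)]: print(n,"disc",A(*p,z))
print("tray",[A(*p,.016) for p in[(380,150),(582,38),(762,352),(558,468)]])
print("dish(purple),yellow,tape",B(505,160,.013),B(572,362,.013),B(57,533,.019))
for p in[(230,508),(305,487),(265,465),(350,430)]: print("fork etc",A(*p,.04))
C=lambda u,v,z:onz(s,o(u,205,6.6),o(v,105,6.6),z)
for p in [(105,300),(150,320),(180,265),(125,240)]: print("side",[C(*p,z) for z in(.02,.04,.06,.08)])
E
```

```text
pan [0.4603 0.3112] sides [np.float64(0.1474), np.float64(0.1463), np.float64(0.1462), np.float64(0.145)] dir [np.float64(27.4), np.float64(-63.8), np.float64(-153.1), np.float64(116.7)]
carrier [ 0.5701 -0.3268] sides [np.float64(0.1408), np.float64(0.1346), np.float64(0.1337), np.float64(0.1349)] dir [np.float64(-49.6), np.float64(-140.4), np.float64(130.4), np.float64(42.6)]
handle [ 0.5539 -0.3056] [ 0.5879 -0.3488] [ 0.5712 -0.3274]
ears [ 0.664  -0.3492] [ 0.5658 -0.234 ]
stop ends inner [ 0.671 -0.173] [ 0.7531 -0.3157] cheek ends [ 0.5903 -0.1987] [ 0.6839 -0.3718]
200 [0.4733 0.1594]
100 [0.5034 0.1075]
50front [0.4237 0.1284]
50back [0.5335 0.1922]
200 disc [0.4747 0.1599]
100 disc [0.5043 0.1076]
50front disc [0.4237 0.1296]
50back disc [0.5345 0.1935]
tray [array([0.5495, 0.2399]), array([0.6112, 0.1306]), array([0.4409, 0.0311]), array([0.3778, 0.1409])]
dish(purple),yellow,tape [ 0.6981 -0.4129] [ 0.5873 -0.4485] [ 0.4927 -0.1675]
fork etc [0.3568 0.3122]
fork etc [0.3681 0.2723]
fork etc [0.3797 0.2939]
fork etc [0.3985 0.2488]
side [array([0.3611, 0.3472, 0.02  ]), array([0.3545, 0.3211, 0.04  ]), array([0.3478, 0.295 , 0.06  ]), array([0.3412, 0.2689, 0.08  ])]
side [array([0.3772, 0.3189, 0.02  ]), array([0.3703, 0.2933, 0.04  ]), array([0.3634, 0.2677, 0.06  ]), array([0.3564, 0.2421, 0.08  ])]
side [array([0.4092, 0.3588, 0.02  ]), array([0.4016, 0.3324, 0.04  ]), array([0.3941, 0.3061, 0.06  ]), array([0.3866, 0.2798, 0.08  ])]
side [array([0.3895, 0.3951, 0.02  ]), array([0.3824, 0.3681, 0.04  ]), array([0.3752, 0.3412, 0.06  ]), array([0.368 , 0.3142, 0.08  ])]
```

```bash
python3 - <<'E'
from h import *
np.set_printoptions(precision=4,suppress=True)
t=cam("top");s=cam("side")
def yel(c,box,n):
    x0,y0,x1,y1=box; h=cv2.cvtColor(c["image"][y0:y1,x0:x1],cv2.COLOR_RGB2HSV)
    m=cv2.inRange(h,(18,120,90),(32,255,255)); k,l,st,ce=cv2.connectedComponentsWithStats(m)
    print(n,[(st[i].tolist(),ce[i]+[x0,y0]) for i in range(1,k)])
yel(t,(180,250,215,275),"top"); yel(s,(212,140,245,165),"side")
cv2.imwrite("pics/d.png",np.hstack([cv2.resize(s["image"][130:172,210:252,::-1],(400,400),interpolation=2),cv2.resize(t["image"][245:280,182:217,::-1],(400,400),interpolation=2)]))
o=lambda u,x0,k=5.5:x0+(u+.5)/k-.5
A=lambda u,v,z:onz(t,o(u,150),o(v,175),z)[:2]
print("vials",A(577,132,.058),A(540,88,.058),"scope edge z.22",A(690,75,.22),A(690,20,.22),A(785,185,.22),A(620,0,.15))
E
```

```text
top [([22, 13, 3, 2, 3], array([203.    , 263.6667])), ([18, 15, 3, 2, 3], array([199.    , 265.6667])), ([10, 16, 4, 4, 10], array([191.1, 267.4]))]
side [([8, 10, 2, 2, 3], array([220.3333, 150.6667]))]
vials [0.557  0.1272] [0.5802 0.1471] scope edge z.22 [0.5732 0.0529] [0.5993 0.0532] [0.5214 0.0076] [0.6167 0.0945]
```

View pics/d.png

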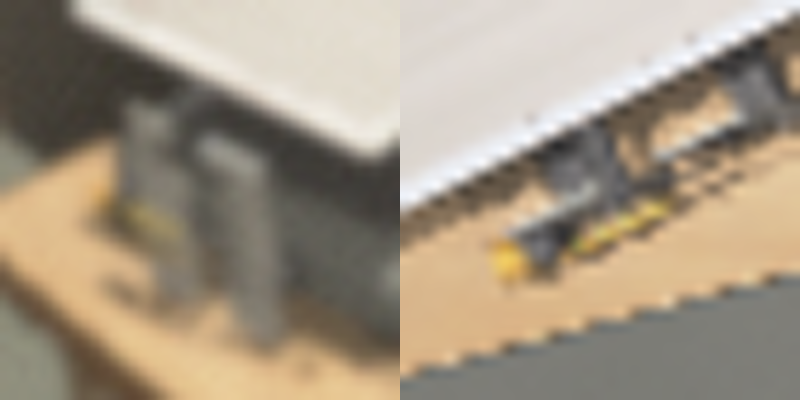

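```bash
python3 - <<'E'
from h import *
np.set_printoptions(precision=4,suppress=True)
t=cam("top");s=cam("side")
def tri(a,b):
    o1,d1=ray(t,*a);o2,d2=ray(s,*b);M=np.c_[d1,-d2];k=np.linalg.lstsq(M,o2-o1,rcond=None)[0]
    p,q=o1+k[0]*d1,o2+k[1]*d2; print((p+q)/2,np.linalg.norm(p-q))
tri((191.1,267.4),(220.5,150.8)); tri((203,263.7),(228.5,154.3)); tri((199,265.7),(226,153.5))
S=s["image"].astype(int); 
yl=np.minimum(S[...,0],S[...,1])-S[...,2]
print(yl[144:162,216:234])
E
```

```text
[0.3539 0.3132 0.042 ] 0.0035616905430830366
[0.3681 0.2762 0.0471] 0.0025205765332247526
[0.3624 0.2883 0.0444] 0.003283205123065383
[[ 8  7 14 15 21 19 16 10 12 11 10  9  7  6  3  4  4  6]
 [12 16 24 27 31 30 19  9 11 10  8  9  6  6  6  6  5  8]
 [24 30 35 41 42 35 20 11 12 10 11 10  8  6  7  9  8  9]
 [37 43 46 49 45 39 23 11 10 12 10  9 10  9  8  8  9 11]
 [45 48 49 52 51 43 22 10 11 13 11 12 11  9  8 10  9  9]
 [49 51 52 55 58 46 21 11  9 12 12 12 10 12 10  9  9  8]
 [49 50 49 56 60 46 23 17 15 16 11 12 11 11  9  7  7 10]
 [47 45 49 51 51 38 27 28 31 26 21 16 13 12  8  9  9  9]
 [46 46 44 41 36 30 27 33 41 41 33 24 18 11 10 10 10  9]
 [47 46 41 35 31 25 20 25 36 39 38 34 27 16 11  9  9  9]
 [48 48 43 39 32 27 23 21 26 29 33 35 31 20 12  9  9 10]
 [49 49 48 46 40 35 31 28 27 25 26 25 24 19 14 12 12 11]
 [49 49 49 46 45 43 40 33 30 27 23 24 21 16 16 14 13 11]
 [49 49 47 48 47 45 43 39 37 27 22 20 23 20 16 16 16 12]
 [49 49 49 48 45 42 41 40 40 33 20 16 16 14 15 15 15 14]
 [50 50 49 47 41 38 36 38 38 34 23 15 13 13 15 17 17 13]
 [49 51 51 47 43 37 30 30 35 31 26 18 15 15 18 19 20 18]
 [47 50 51 50 45 43 36 32 32 32 29 23 20 20 22 25 30 25]]
```

>>> servo_tool(
  motion=[
    [0, 7, -7, 0, 0],
    [0, 11, -12, 0, -5],
    [0, 14.3, -17, 0, -10],
    [0, 17, -22, 0, -15],
    [0, 20, -28, 0, -20],
    [0, 22, -34, 0, -25],
    [0, 22.3, -40, 0, -30],
    [0, 22.3, -46, 0, -33],
    [0, 22.3, -52, 0, -33],
    [0, 22.3, -58, 0, -33],
    [0, 22.3, -64, 0, -33],
    [0, 25, -69, 0, -33],
    [0, 29, -73, 0, -33],
    [0, 33, -77, 0, -33],
    [0, 37, -81, -4, -33],
    [0, 41.4, -85.4, -8, -33],
    [0, 41.4, -85.4, -9, -33],
    [0, 41.4, -85.4, -9, -33],
    [0, 41.4, -85.4, -9, -33],
  ],
)

```text
time_s: 2.88
ee_pos: [0.5704, -0.3263, 0.316]
eef_rot: [3.141, 0.001, 2.277]
force: [-1.0, 0.2, 0.2]
grip_width: 0.0943
grip_force: 0.0
```

```bash
python3 - <<'E'
from h import *
t=cam("top");s=cam("side");o=ctrl.get_obs();print(o["ee_pos"],o["eef_rot"],o["time_s"])
p=proj(s,[.571,-.327,.08]).astype(int);q=proj(t,[.571,-.327,.08]).astype(int);print(p,q)
f=lambda c,p:cv2.resize(c["image"][p[1]-32:p[1]+32,p[0]-32:p[0]+32,::-1],(400,400),interpolation=2)
cv2.imwrite("pics/e.png",np.hstack([f(s,p),f(t,q)]))
E
```

```text
[ 0.5704263  -0.32625756  0.31648887] [3.14093994e+00 2.20033616e-03 2.27725640e+00] 2.975
[369 243] [412 193]
```

View pics/e.png

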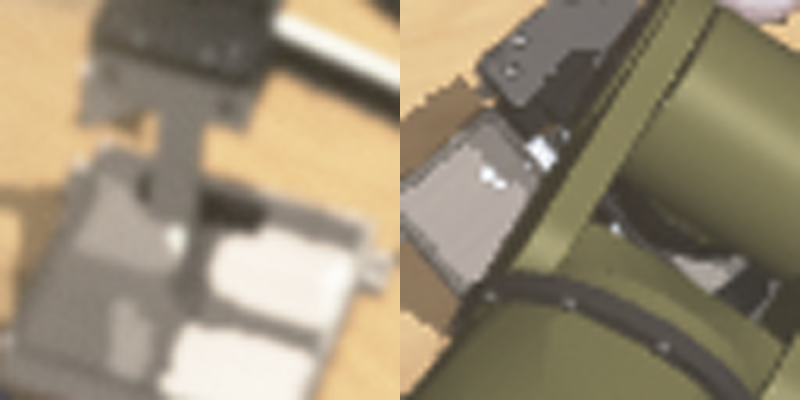

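>>> servo_tool(
  motion=[
    [0, 0, 0, -3, 0],
    [0, 0, 0, -5.6, 0],
    [0, 0, 0, -5.6, 0],
    [0.7, 0, 0, -5.6, 0],
    [1, 0, 0, -5.6, 0],
    [1, 0, 0, -5.6, 0],
    [1, 0, 0, -5.6, 0],
    [1, 0, 0, -5.6, 0],
    [1, 0, 0, -5.6, 0],
    [1, 0, 0, -5.6, 0],
    [1, 0, 0, -5.6, 0],
  ],
  squeeze=50,
)

```text
time_s: 4.35
ee_pos: [0.5706, -0.3268, 0.2586]
eef_rot: [-3.142, -0.0, 2.277]
force: [-0.2, -0.4, -0.1]
grip_width: 0.0176
grip_force: 0.0
```

>>> servo_tool(
  motion=[
    [1, 0, 0, 0, 0],
    [1, 0, 0, 0, 0],
    [1, 0, 0, 0, 0],
    [1, 0, 0, 2, 0],
    [1, 0, 0, 4, 0],
    [1, 0, 0, 4, 0],
  ],
)

```text
time_s: 5.1
ee_pos: [0.5709, -0.3269, 0.3015]
eef_rot: [3.14, 0.004, 2.277]
force: [0.3, -0.3, -3.9]
grip_width: 0.0137
grip_force: 50.0
```

>>> servo_tool(
  motion=[
    [1, -3, 0, 3, 0],
    [1, -7, 2, 7, 0],
    [1, -12, 5, 11, 0],
    [1, -17, 9, 14, -2],
    [1, -20, 14, 14, -4],
    [1, -21, 19, 14, -6],
    [1, -21, 24, 14, -8],
    [1, -21, 29, 14, -10],
    [1, -21, 34, 14, -12],
    [1, -21, 39, 14, -13.7],
    [1, -21, 44, 14, -13.7],
    [1, -20, 49, 14, -13.7],
    [1, -18, 54, 14, -13.7],
    [1, -15, 59, 14, -13.7],
    [1, -11.1, 63.8, 14, -13.7],
    [1, -11.1, 63.8, 13, -13.7],
    [1, -11.1, 63.8, 12, -13.7],
    [1, -11.1, 63.8, 12, -13.7],
    [1, -11.1, 63.8, 12, -13.7],
  ],
)

```text
time_s: 7.48
ee_pos: [0.4593, 0.3106, 0.4196]
eef_rot: [3.14, -0.0, 2.037]
force: [0.6, 1.4, -3.2]
grip_width: 0.0135
grip_force: 50.0
```

```bash
python3 - <<'E'
from h import *
t=cam("top");s=cam("side");o=ctrl.get_obs();print(o["ee_pos"],o["eef_rot"],o["time_s"])
p=proj(s,[.46,.311,.14]).astype(int);q=proj(t,[.46,.311,.14]).astype(int);print(p,q)
f=lambda c,p:cv2.resize(c["image"][p[1]-40:p[1]+40,p[0]-40:p[0]+40,::-1],(400,400),interpolation=2)
cv2.imwrite("pics/f.png",np.hstack([f(s,p),f(t,q)]))
E
```

```text
[0.45942337 0.31077618 0.41958364] [ 3.14012148e+00 -9.48573159e-05  2.03730333e+00] 7.575
[246 120] [183 231]
```

View pics/f.png

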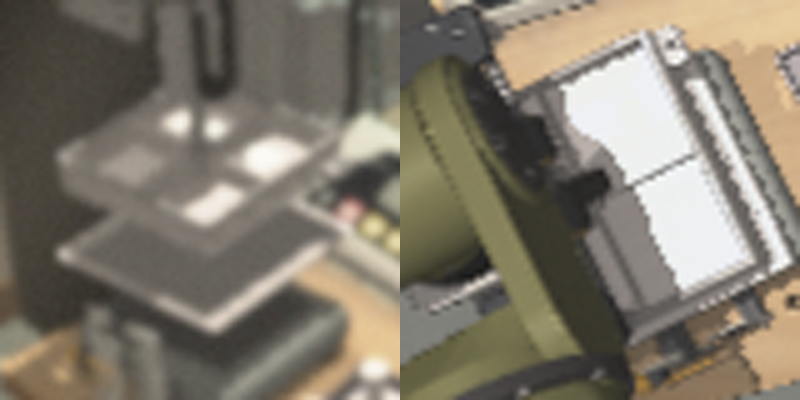

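>>> servo_tool(
  motion=[
    [1, 0, 0, -3, 0],
    [1, 0, 0, -4.5, 0],
    [1, 0, 0, -5.2, 0],
    [1, 0, 0, -5.3, 0],
    [1, 0, 0, -5.3, 0],
    [1, 0, 0, -5.3, 0],
    [0.5, 0, 0, -5.3, 0],
    [0.5, 0, 0, -5.3, 0],
    [0.5, 0, 0, -5.3, 0],
    [0.5, 0, 0, -5.3, 0],
    [0.5, 0, 0, 0, 0],
    [0.5, 0, 0, 3, 0],
    [0.5, 0, 0, 3, 0],
  ],
)

```text
time_s: 9.2
ee_pos: [0.4596, 0.3112, 0.4508]
eef_rot: [3.137, -0.0, 2.038]
force: [0.0, -0.7, -1.4]
grip_width: 0.047
grip_force: 0.0
```

>>> servo_tool(
  motion=[
    [0.55, 0.5, -5, 0, 0],
    [0.55, 1, -10, 0, 0],
    [0.55, 1.4, -15.2, -2, 0],
    [0.55, 1.4, -15.2, -7, 0],
    [0.55, 1.4, -15.2, -12, 0],
    [0.55, 1.4, -15.2, -15, 0],
    [0.55, 1.4, -15.2, -15, 0],
  ],
)

```text
time_s: 10.07
ee_pos: [0.4731, 0.159, 0.2961]
eef_rot: [-3.136, -0.001, 2.038]
force: [0.7, -0.3, 0.9]
grip_width: 0.0422
grip_force: 0.0
```

```bash
python3 - <<'E'
from h import *
t=cam("top");s=cam("side");o=ctrl.get_obs();print(o["ee_pos"],o["eef_rot"],o["time_s"])
p=proj(s,[.46,.23,.1]).astype(int);q=proj(t,[.46,.23,.1]).astype(int);print(p,q)
f=lambda c,p:cv2.resize(c["image"][p[1]-48:p[1]+48,p[0]-48:p[0]+48,::-1],(400,400),interpolation=2)
cv2.imwrite("pics/g.png",np.hstack([f(s,p),f(t,q)]))
E
```

```text
[0.47376867 0.15927596 0.29916662] [3.14147475e+00 5.32431099e-05 2.03782701e+00] 10.175
[256 141] [215 231]
```

View pics/g.png

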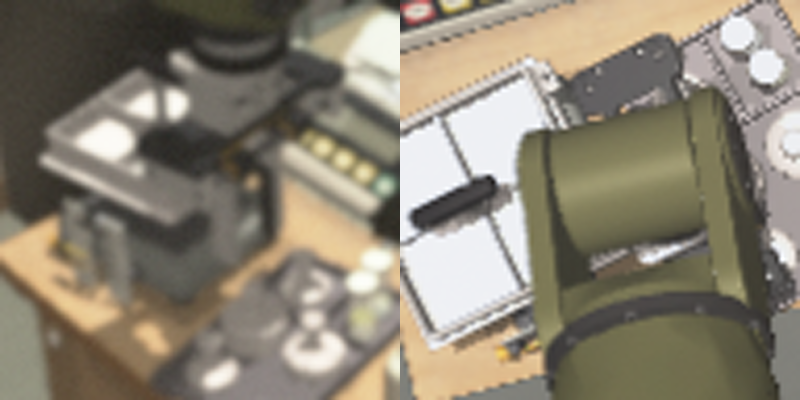

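>>> servo_tool(
  motion=[
    [0.55, 0, 0, -3, 0],
    [0.55, 0, 0, -5.5, 0],
    [0.55, 0, 0, -6.5, 0],
    [0.55, 0, 0, -6.6, 0],
    [1, 0, 0, -6.6, 0],
    [1, 0, 0, -6.6, 0],
    [1, 0, 0, -6.6, 0],
    [1, 0, 0, -6.6, 0],
    [1, 0, 0, -6.6, 0],
    [1, 0, 0, -6.6, 0],
    [1, 0, 0, -3, 0],
    [1, 0, 0, 0, 0],
    [1, 0, 0, 0, 0],
  ],
  squeeze=30,
)

```text
time_s: 11.8
ee_pos: [0.4737, 0.1593, 0.2998]
eef_rot: [3.139, 0.001, 2.038]
force: [-0.3, 0.8, -2.1]
grip_width: 0.019
grip_force: 30.0
```

>>> servo_tool(
  motion=[
    [1, 0, 0, 5, 8],
    [1, 0, 0, 10, 18],
    [1, -1, 3, 12, 28],
    [1, -2, 6, 12, 38],
    [1, -3, 9, 12, 48],
    [1, -4, 12, 12, 58],
    [1, -5, 14, 12, 68],
    [1, -6, 16.7, 12, 78],
    [1, -6, 16.7, 12, 88],
    [1, -6, 16.7, 12, 90],
    [1, -6, 16.7, 10, 90],
    [1, -6, 16.7, 8, 90],
    [1, -6, 16.7, 8, 90],
  ],
)

```text
time_s: 13.42
ee_pos: [0.4137, 0.3259, 0.3767]
eef_rot: [-3.141, -0.004, -2.678]
force: [-0.1, -0.6, -1.6]
grip_width: 0.0189
grip_force: 30.0
```

```bash
python3 - <<'E'
from h import *
t=cam("top");s=cam("side");o=ctrl.get_obs();print(o["ee_pos"],o["eef_rot"],o["time_s"],o["grip_width"])
p=proj(s,[.45,.3,.15]).astype(int);q=proj(t,[.45,.3,.15]).astype(int)
f=lambda c,p:cv2.resize(c["image"][p[1]-40:p[1]+40,p[0]-40:p[0]+40,::-1],(400,400),interpolation=2)
cv2.imwrite("pics/i.png",np.hstack([f(s,p),f(t,q)]))
E
```

```text
[0.41385995 0.32609579 0.37881621] [-3.14154884e+00 -2.00831174e-04 -2.67652415e+00] 13.525 0.01889997764995176
```

View pics/i.png

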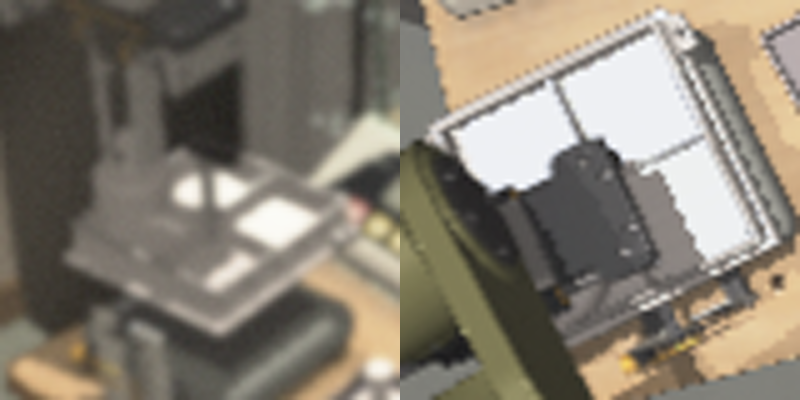

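>>> servo_tool(
  motion=[
    [1, 0, 0, -2, 0],
    [1, 0, 0, -3.5, 0],
    [1, 0, 0, -4.5, 0],
    [1, 0, 0, -5.5, 0],
    [1, 0, 0, -6.2, 0],
    [1, 0, 0, -6.2, 0],
    [1, 0, 0, -6.2, 0],
    [0.66, 0, 0, -6.2, 0],
    [0.66, 0, 0, -6.2, 0],
    [0.66, 0, 0, -6.2, 0],
    [0.66, 0, 0, -2, 0],
    [0.66, 0, 0, 3, 0],
    [0.66, 0, 0, 6, 0],
    [0.66, 0, 0, 6, 0],
  ],
)

```text
time_s: 15.28
ee_pos: [0.4136, 0.3262, 0.4408]
eef_rot: [3.141, 0.004, -2.675]
force: [0.2, -0.2, -0.8]
grip_width: 0.0321
grip_force: 0.0
```

```bash
cat >> h.py <<'E'
def discs(c,n=""):
    g=cv2.cvtColor(c["image"],cv2.COLOR_RGB2HSV); x0,y0,x1,y1=215,178,292,264
    m=cv2.inRange(g[y0:y1,x0:x1],(0,0,205),(179,60,255))
    k,l,st,ce=cv2.connectedComponentsWithStats(m)
    for i in range(1,k):
        if st[i,4]>40: print(n,"disc",st[i].tolist(),onz(c,*(ce[i]+[x0,y0]),.022)[:2].round(4))
E
python3 - <<'E'
from h import *
t=cam("top"); old=dict(t); old["image"]=np.load("c0.npz")["t"]; discs(old,"old"); discs(t,"now")
E
```

```text
old disc [29, 9, 8, 8, 52] [0.5835 0.1531]
old disc [36, 17, 8, 8, 52] [0.56   0.1326]
old disc [13, 22, 13, 14, 125] [0.5355 0.1935]
old disc [40, 31, 16, 17, 199] [0.5055 0.1079]
old disc [21, 40, 18, 18, 240] [0.4758 0.1619]
old disc [0, 53, 6, 16, 55] [0.4367 0.2431]
old disc [34, 60, 13, 13, 131] [0.4242 0.1295]
now disc [29, 8, 8, 9, 53] [0.5838 0.1532]
now disc [60, 9, 17, 21, 58] [0.5638 0.0492]
now disc [36, 17, 8, 8, 53] [0.5601 0.1325]
now disc [13, 22, 13, 14, 131] [0.536  0.1936]
now disc [40, 31, 16, 17, 207] [0.5055 0.1079]
now disc [34, 60, 13, 13, 136] [0.4243 0.1291]
```

>>> servo_tool(
  motion=[
    [0.6, 1, -4, 0, -8],
    [0.6, 2.5, -8, 0, -18],
    [0.6, 4, -12, 0, -28],
    [0.6, 5.5, -16, 0, -38],
    [0.6, 7, -19, 0, -48],
    [0.6, 9, -21.9, 0, -58],
    [0.6, 9, -21.9, -2, -68],
    [0.6, 9, -21.9, -5, -78],
    [0.6, 9, -21.9, -9, -88],
    [0.6, 9, -21.9, -13, -90],
    [0.6, 9, -21.9, -15, -90],
    [0.6, 9, -21.9, -15, -90],
  ],
)

```text
time_s: 16.82
ee_pos: [0.5031, 0.1071, 0.2863]
eef_rot: [-3.137, -0.002, 2.038]
force: [0.3, -0.8, 0.3]
grip_width: 0.0377
grip_force: 0.0
```

>>> servo_tool(
  motion=[
    [0.6, 0, 0, -2.5, 0],
    [0.6, 0, 0, -5, 0],
    [0.6, 0, 0, -6.1, 0],
    [0.6, 0, 0, -6.1, 0],
    [1, 0, 0, -6.1, 0],
    [1, 0, 0, -6.1, 0],
    [1, 0, 0, -6.1, 0],
    [1, 0, 0, -6.1, 0],
    [1, 0, 0, -6.1, 0],
    [1, 0, 0, -6.1, 0],
  ],
)

```text
time_s: 18.08
ee_pos: [0.5039, 0.1073, 0.2283]
eef_rot: [3.14, 0.0, 2.038]
force: [-0.2, 1.0, 6.4]
grip_width: 0.0189
grip_force: 30.0
```

>>> servo_tool(
  motion=[
    [1, 0, 0, 4, 0],
    [1, 0, 0, 9, 8],
    [1, 0, 0, 14, 18],
    [1, 0, 0, 19, 28],
    [1, 0, 4, 20, 38],
    [1, 0, 8, 20, 48],
    [1, 0, 12, 20, 58],
    [1, 0.1, 16, 20, 68],
    [1, 0.1, 18.9, 20, 78],
    [1, 0.1, 18.9, 18, 88],
    [1, 0.1, 18.9, 14, 90],
    [1, 0.1, 18.9, 11, 90],
    [1, 0.1, 18.9, 11, 90],
  ],
)

```text
time_s: 19.7
ee_pos: [0.5044, 0.2961, 0.3356]
eef_rot: [-3.142, -0.005, -2.675]
force: [-0.2, 0.8, -0.5]
grip_width: 0.0189
grip_force: 30.0
```

```bash
python3 - <<'E'
from h import *
t=cam("top");s=cam("side");o=ctrl.get_obs();print(o["ee_pos"],o["eef_rot"],o["time_s"],o["grip_width"],o["force"])
p=proj(s,[.45,.3,.11]).astype(int);q=proj(t,[.45,.3,.11]).astype(int)
f=lambda c,p:cv2.resize(c["image"][p[1]-40:p[1]+40,p[0]-40:p[0]+40,::-1],(400,400),interpolation=2)
cv2.imwrite("pics/j.png",np.hstack([f(s,p),f(t,q)]))
E
```

```text
[0.50482595 0.29627389 0.33862894] [-3.14156431e+00  5.73546146e-04 -2.67477268e+00] 19.8 0.019151430346955316 [-0.05211653  0.63462838 -0.35580165]
```

View pics/j.png

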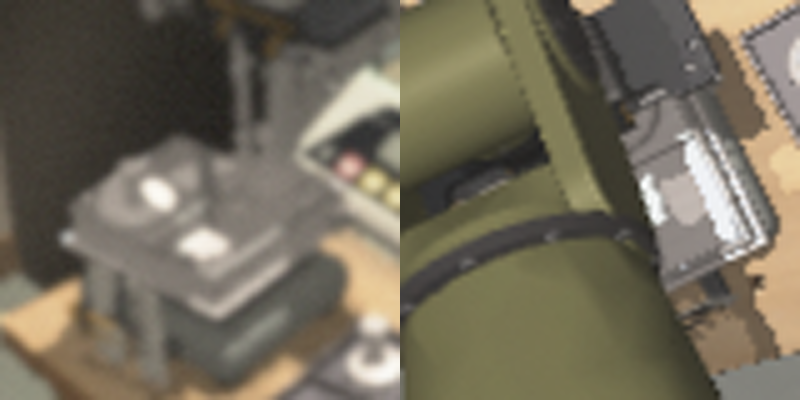

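>>> servo_tool(
  motion=[
    [1, 0, 0, -1, 0],
    [1, 0, 0, -2, 0],
    [1, 0, 0, -3, 0],
    [1, 0, 0, -3.6, 0],
    [1, 0, 0, -4.1, 0],
    [1, 0, 0, -4.1, 0],
    [1, 0, 0, -4.1, 0],
    [0.66, 0, 0, -4.1, 0],
    [0.66, 0, 0, -4.1, 0],
    [0.66, 0, 0, -4.1, 0],
    [0.66, 0, 0, -2, 0],
    [0.66, 0, 0, 3, 0],
    [0.66, 0, 0, 8, 0],
    [0.66, -3, -6, 10, 0],
    [0.66, -7, -12, 10, 0],
    [0.66, -11, -18, 10, 0],
    [0.66, -14, -24, 10, 0],
    [0.66, -17, -30, 10, 0],
    [0.66, -17, -30, 10, 0],
    [0.66, -17, -30, 10, 0],
  ],
)

```text
time_s: 22.3
ee_pos: [0.3338, -0.005, 0.4381]
eef_rot: [-3.141, 0.001, -2.678]
force: [-0.0, 0.4, -0.2]
grip_width: 0.0323
grip_force: 0.0
```

```bash
python3 - <<'E'
from h import *
t=cam("top");s=cam("side");o=ctrl.get_obs();print(o["ee_pos"],o["time_s"])
discs(t)
np.savez("c1.npz",t=t["image"],s=s["image"])
p=proj(s,[.40,.28,.06]).astype(int);q=proj(t,[.45,.3,.11]).astype(int)
f=lambda c,p,r:cv2.resize(c["image"][p[1]-r:p[1]+r,p[0]-r:p[0]+r,::-1],(400,400),interpolation=2)
cv2.imwrite("pics/k.png",np.hstack([f(s,p,25),f(t,q,40)])); print(p)
E
```

```text
[ 0.33475386 -0.00366421  0.43788751] 22.4
 disc [29, 9, 8, 8, 52] [0.5835 0.1531]
 disc [36, 17, 8, 8, 53] [0.5601 0.1325]
 disc [13, 22, 13, 14, 125] [0.5355 0.1935]
 disc [34, 60, 13, 13, 133] [0.4244 0.1293]
[235 148]
```

View pics/k.png

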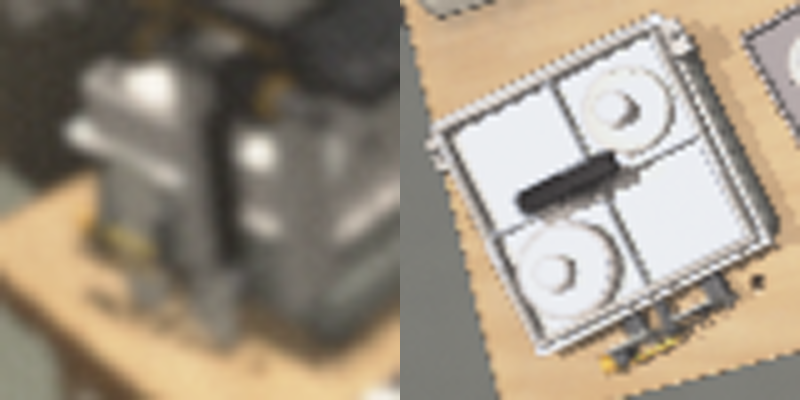

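>>> servo_tool(
  motion=[
    [0.3, 0, -6, 0, 0],
    [0.3, 0, -12, 0, 0],
    [0.3, 4, -17, 0, 0],
    [0.3, 9, -21, 0, -10],
    [0.3, 14, -25, 0, -20],
    [0.3, 18, -28, 0, -30],
    [0.3, 18, -28, 0, -40],
    [0.3, 18, -28, 0, -50],
    [0.3, 18, -28, 0, -60],
    [0.3, 18, -28, 0, -70],
    [0.3, 18, -28, 0, -80],
    [0.3, 18, -28, 0, -86],
    [0.3, 18, -28, 0, -86],
  ],
)

```text
time_s: 24.02
ee_pos: [0.5157, -0.2828, 0.437]
eef_rot: [-3.141, -0.001, 2.11]
force: [0.9, -0.3, 0.6]
grip_width: 0.0654
grip_force: 0.0
```

```bash
python3 - <<'E'
from h import *
im=0
for i in range(5):
    s=cam("side"); im=im+s["image"].astype(float)/5
o=ctrl.get_obs();print(o["ee_pos"],o["eef_rot"],o["time_s"])
np.savez("c2.npz",s=im)
old=np.load("c0.npz")["s"].astype(float)
p=[228,148]
f=lambda m,p,r:cv2.resize(np.clip(m[p[1]-r:p[1]+r,p[0]-r:p[0]+r,::-1]*1.3,0,255).astype(np.uint8),(400,400),interpolation=2)
cv2.imwrite("pics/l.png",np.hstack([f(old,p,20),f(im,p,20)]))
g=np.array([-.893,-.450]);pan=np.array([.460,.311])
for z in(.08,.042,.036): print(z,proj(s,[*(pan+g*.10),z]),proj(s,[*(pan+g*.09),z]))
E
```

```text
[ 0.51491324 -0.28353825  0.43749296] [-3.14152403e+00 -1.83429503e-04  2.10928841e+00] 24.275
0.08 [228.87461267 148.12396525] [230.86852169 146.71505549]
0.042 [229.98534383 156.83165689] [231.94696777 155.4132796 ]
0.036 [230.15866832 158.18480802] [232.11526848 156.76506217]
```

View pics/l.png

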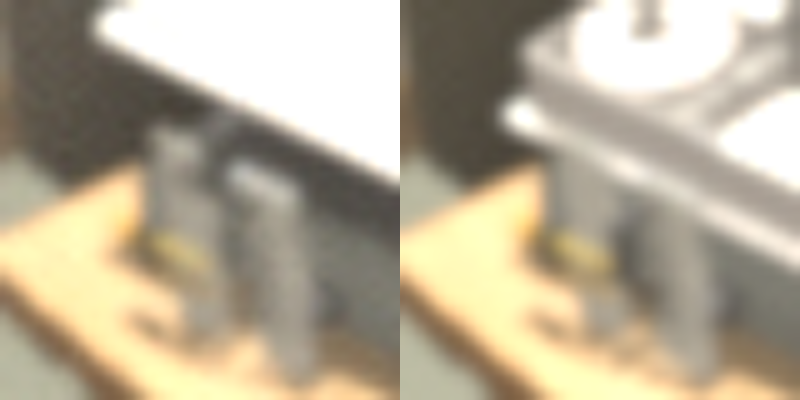

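```bash
python3 - <<'E'
from h import *
np.set_printoptions(linewidth=200)
a=np.load("c0.npz");b=np.load("c2.npz")["s"];t1=np.load("c1.npz")["t"]
g=lambda m:m.astype(float).mean(2).round().astype(int)
print("side diff new-old rows140-166 cols216-242");print((g(b)-g(a["s"]))[140:166,216:242])
print("side yellow new");y=np.minimum(b[...,0],b[...,1])-b[...,2];print(y.round().astype(int)[146:162,216:236])
print("top diff rows 254-274 cols186-216");print((g(t1)-g(a["t"]))[254:274,186:216])
E
```

```text
side diff new-old rows140-166 cols216-242
[[ -3   9  51 105 138 138 112  79  64  63  59  53  45  39  34  42  51  48  44  27   6 -22 -55 -73 -64 -35]
 [ -8   0  15  45  75  96  91  67  47  45  41  41  46  41  47  51  59  59  59  56  45  31   4 -15 -11   5]
 [ -4  -5  -3   5  21  41  44  39  25  22  26  39  57  63  63  64  60  61  61  61  60  58  51  46  46  44]
 [ -6  -5  -5  -2  -2   1  11  10   7   9  19  40  72  91  92  71  58  58  58  63  62  63  64  69  75  76]
 [ -5  -6  -2  -3  -1   0   2   3   4   8  20  39  70 101 104  71  46  46  52  55  61  61  64  65  75  77]
 [ -2   0   1   0   3   2   0   2   7  14  25  35  58  80  80  56  33  30  35  41  48  58  63  63  64  67]
 [ -2   0   2   2   3   5   4   3   6  13  21  31  42  49  46  34  23  14  21  29  36  46  60  65  67  64]
 [  3   4   4   3   3   6   1   2   4   6  11  17  26  30  25  16  13   9  11  15  25  43  66  75  72  68]
 [  4   4   4   5   2   3   3  -1   2   3   5   6  10  15  17  18  13  10   5   7  17  43  76  95  93  85]
 [  3   4   4   5   1   3  -1   2   0   1   3   2   1   4   7   8   9   5   0   3  11  31  68  
[... 5144 characters left out ...]
2    1    0    1    1    1    1    1    3    1    0    1    1    2    1    0    0    1]
 [   1    2    1    1    2    2    2    1    0    1    1    1    1    2    1    1    0    1    2    1    2    0    1    1    1    0    0    0    2    1]
 [   1    1    1    1    1    1    1    0    0    1    1    1    1    1    2    0    1    1    0    2    2    1    1    1    1    1    1    2    0    1]
 [   1    2    1    2    2    1    0    1    0    1    0    0    0    2    1    2    0    2    0    0    1    0    0    0    0    1    1    0    1    0]
 [   1    0    1    0    1    1    0    2    1    0    1    1    1    2    1    1    0    2    1    0    0    1    0    2    1    0    1    0    2    0]]
```

```bash
python3 - <<'E'
from h import *
N=16
T=S=0
for i in range(N):
    t=cam("top"); s=cam("side"); T=T+t["image"].astype(np.float32)/N; S=S+s["image"].astype(np.float32)/N
np.savez("c3.npz",t=T,s=S)
def rl(im,sig,n=40):
    e=im.copy()
    for _ in range(n): e*=cv2.GaussianBlur(im/np.maximum(cv2.GaussianBlur(e,(0,0),sig),1),(0,0),sig)
    return e
k=dict(fx=16,fy=16,interpolation=cv2.INTER_CUBIC)
up=lambda m,x,y:cv2.resize(m[y:y+25,x:x+25],None,**k)
s0=np.load("c0.npz")["s"].astype(np.float32)
D=rl(S[130:180,200:260],1.2);D0=rl(cv2.GaussianBlur(s0,(0,0),.5)[130:180,200:260],1.2,15)
im=np.hstack([up(D,16,10),up(T,186,250)])
im=np.clip(im*1.5,0,255).astype(np.uint8)[...,::-1]; cv2.imwrite("pics/m.png",im)
o=lambda u,x0,k=5.5:x0+(u+.5)/k-.5
def tri(a,b):
    o1,d1=ray(t,*a);o2,d2=ray(s,*b);M=np.c_[d1,-d2];q=np.linalg.lstsq(M,o2-o1,rcond=None)[0]
    p,r=o1+q[0]*d1,o2+q[1]*d2; print(((p+r)/2).round(4),np.linalg.norm(p-r).round(4))
for a,b in[((393,378),(290,270)),((137,505),(85,170)),((268,122),(475,132))]:
    tri((o(a[0],150),o(a[1],175)),(o(b[0],205,6.6),o(b[1],105,6.6)))
E
```

```text
[0.4264 0.2136 0.1073] 0.0026
[0.3608 0.3428 0.1096] 0.0036
[0.5574 0.2782 0.1123] 0.0007
```

View pics/m.png

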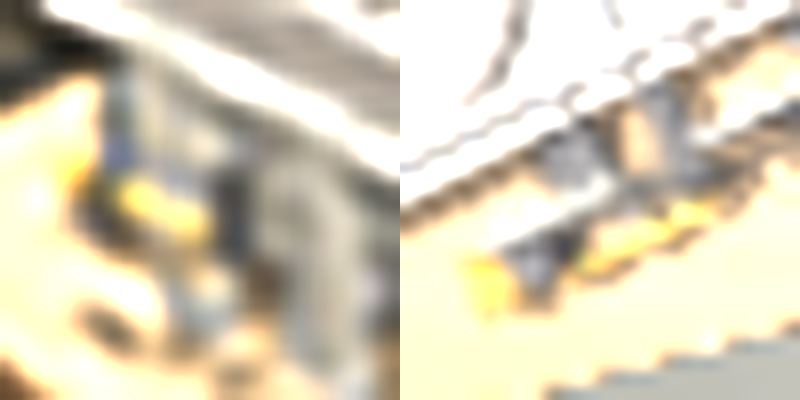

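```bash
python3 - <<'E'
from h import *
np.set_printoptions(precision=4,suppress=True)
t=cam("top");s=cam("side")
def lp(a,b,q):  # side line a-b plane, top pixel q
    o,d1=ray(s,*a);_,d2=ray(s,*b);n=np.cross(d1,d2);p,d=ray(t,*q);return p+d*(n@(o-p))/(n@d)
z=np.load("c3.npz");T=z["t"];S=z["s"]
Y=lambda m:np.minimum(m[...,0],m[...,1])-m[...,2]
yt=Y(T)[258:272,186:212];np.set_printoptions(linewidth=200)
print("top yellow rows258 cols186");print(yt.round().astype(int))
a,b=(223.5,151.8),(229.0,154.5)
for q in[(198,266.2),(201.5,264.8),(205,263.5)]: print("prong",lp(a,b,q))
o=lambda u,x0,k=5.5:x0+(u+.5)/k-.5
C=lambda u,v:(o(u,205,6.6),o(v,105,6.6))
for q in[(180,484),(265,441),(350,399)]: print("platter edge",lp(C(85,170),C(290,270),(o(q[0],150),o(q[1],175))))
def col(c): 
    r=np.arange(148,160); return [(x,(Y(S)[148:160,x]).round().tolist()) for x in c]
for x in col(range(222,232)): print(x)
E
```

```text
top yellow rows258 cols186
[[  8   7   6   6  -3   3   6   6   6   1  -1  -1   4  14  33  25   7  -1   5   4   5  11  16  18  13  18]
 [  6   5   5   6  -7   1  10  14   6  -1  -1  -1   0  12  32  29   9  -1   4  11  19  22  14  17  18  35]
 [ -4   2   5   6  10  14  16  19  14   1  -1  -1   2   5  24  21  12   2  -1   3   7  11  16  39  29  37]
 [ -7   1  10  14  16  19  22  33  28   9   3   1   7   6   5   6   6   3   0   7  11  20  24  40  42  45]
 [ 10  14  16  20  21  31  38  40  36  23  11   4   7   6   5   9  16  31  35  39  26  22  41  39  38  44]
 [ 17  20  24  35  35  38  36  34  22   8   6   7  12  12  11  28  34  77  86  55  30  35  44  44  42  43]
 [ 27  33  41  44  41  33  21   8   5   4   4  10  33  40  44  74  83  50  27  34  41  43  44  44  42  42]
 [ 44  43  42  40  42  17   5   2  -1  -1   0  25  41  73  80  50  30  25  41  45  46  44  45  45  43  43]
 [ 43  41  41  40  67  77  30   2  -2   0  16  56  73  45  25  38  45  44  44  44  46  46  45  44  44  44]
 [ 43  43  43  50  87 107  75  22   1   9  45  38  26  26  39  42  44  44  45  44  46  47  47  46  44  43]
 [ 
[... 702 characters left out ...]
223, [11.0, 10.0, 15.0, 30.0, 36.0, 28.0, 24.0, 29.0, 36.0, 42.0, 43.0, 39.0])
(224, [10.0, 10.0, 16.0, 32.0, 44.0, 37.0, 28.0, 29.0, 33.0, 38.0, 41.0, 39.0])
(225, [12.0, 12.0, 15.0, 27.0, 40.0, 42.0, 32.0, 29.0, 29.0, 30.0, 33.0, 34.0])
(226, [12.0, 12.0, 13.0, 20.0, 35.0, 43.0, 37.0, 30.0, 27.0, 23.0, 21.0, 23.0])
(227, [12.0, 12.0, 12.0, 16.0, 27.0, 39.0, 39.0, 30.0, 26.0, 22.0, 16.0, 15.0])
(228, [12.0, 11.0, 10.0, 12.0, 19.0, 31.0, 35.0, 28.0, 25.0, 23.0, 17.0, 14.0])
(229, [10.0, 9.0, 8.0, 8.0, 11.0, 18.0, 21.0, 18.0, 19.0, 20.0, 16.0, 14.0])
(230, [8.0, 7.0, 6.0, 6.0, 7.0, 8.0, 9.0, 10.0, 13.0, 15.0, 15.0, 15.0])
(231, [7.0, 6.0, 6.0, 7.0, 7.0, 7.0, 8.0, 8.0, 10.0, 13.0, 15.0, 19.0])
```

```bash
python3 - <<'E'
from h import *
np.set_printoptions(precision=2,suppress=True)
t=cam("top");s=cam("side")
o=lambda u,x0,k=5.5:x0+(u+.5)/k-.5
C=lambda u,v:np.array((o(u,205,6.6),o(v,105,6.6)))
for a,b in[((393,378),(290,270)),((137,505),(85,170)),((268,122),(475,132))]:
    print("bias obs-pred",C(*b)-proj(s,onz(t,o(a[0],150),o(a[1],175),.108)))
# fitted platter edges, initial image: horizontal gradients in side along front edge
S0=np.load("c0.npz")["s"].astype(float).mean(2); S1=np.load("c3.npz")["s"].mean(2)
for x in (224,230,236,242): print(x,"old col",S0[126:146,x].round().astype(int).tolist())
e1,e2=[onz(t,o(a,150),o(b,175),.108) for a,b in((137,505),(393,378))]
for f in(.2,.4,.6,.8): print("edge pred",proj(s,e1+(e2-e1)*f))
for z in(.04,.044,.048,.052): print(z,"prong mid",proj(s,onz(t,201,264.8,z)),"ends",proj(s,onz(t,197,266.7,z)),proj(s,onz(t,205,263,z)))
for z in(.036,.040,.044,.048): print(z,"knob",proj(s,onz(t,191,267.2,z)),"obs 220.4 150.6")
E
```

```text
bias obs-pred [-0.77  0.15]
bias obs-pred [-1.03 -0.32]
bias obs-pred [-0.21 -0.84]
224 old col [189, 207, 211, 208, 208, 211, 221, 221, 180, 112, 65, 55, 50, 61, 81, 110, 118, 115, 114, 111]
230 old col [209, 209, 211, 210, 214, 215, 215, 214, 222, 230, 221, 174, 115, 92, 90, 78, 71, 68, 81, 93]
236 old col [213, 214, 215, 215, 215, 215, 216, 218, 217, 216, 216, 221, 220, 210, 159, 101, 67, 60, 65, 88]
242 old col [212, 215, 217, 217, 216, 218, 217, 216, 218, 216, 218, 218, 216, 219, 225, 229, 213, 153, 92, 65]
edge pred [224.44 133.49]
edge pred [230.5  136.38]
edge pred [236.66 139.31]
edge pred [242.92 142.29]
0.04 prong mid [226.29 155.04] ends [223.68 153.67] [228.84 156.44]
0.044 prong mid [226.32 154.26] ends [223.72 152.9 ] [228.87 155.66]
0.048 prong mid [226.36 153.48] ends [223.75 152.12] [228.9  154.88]
0.052 prong mid [226.39 152.7 ] ends [223.79 151.35] [228.93 154.09]
0.036 knob [221.58 151.85] obs 220.4 150.6
0.04 knob [221.62 151.09] obs 220.4 150.6
0.044 knob [221.66 150.32] obs 220.4 150.6
0.048 knob [221.7  149.56] obs 220.4 150.6
```

>>> servo_tool(
  motion=[
    [0.5, -4, 4, 0, 0],
    [0.5, -8, 8, 0, 0],
    [0.5, -12, 12, 0, 0],
    [0.5, -15.5, 17, 0, 0],
    [0.5, -15.5, 23, 0, 0],
    [0.5, -15.5, 29, 0, -4],
    [0.5, -15.5, 35, 0, -4],
    [0.5, -15.5, 41, 0, -4],
    [0.5, -14, 46, 0, -4],
    [0.5, -11, 51, 0, -4],
    [0.5, -8, 56, 0, -4],
    [0.5, -5.5, 59.5, 0, -4],
    [0.5, -5.5, 59.5, -4, -4.1],
    [0.5, -5.5, 59.5, -6, -4.1],
    [0.5, -5.5, 59.5, -6, -4.1],
  ],
)

```text
time_s: 27.95
ee_pos: [0.4596, 0.3112, 0.3765]
eef_rot: [-3.139, 0.0, 2.036]
force: [-0.3, -0.0, 0.6]
grip_width: 0.0472
grip_force: 0.0
```

```bash
python3 - <<'E'
from h import *
o=ctrl.get_obs();print(o["ee_pos"],o["eef_rot"],o["time_s"])
t=cam("top"); discs(t)
T=dict(t);T["image"]=np.load("c1.npz")["t"]
# handle centre in pre-pick picture (black bar), z = .070+.087
h=T["image"].max(2); q=proj(T,[.46,.311,.157]).astype(int); x0,y0=q-[16,12]
m=(h[y0:y0+24,x0:x0+32]<75).astype(np.uint8)
k,l,st,ce=cv2.connectedComponentsWithStats(m)
for i in range(1,k):
    if st[i,4]>8:
        ys,xs=np.nonzero(l==i); print(st[i].tolist(),onz(T,*(ce[i]+[x0,y0]),.157),onz(T,xs.min()+x0,ys[xs==xs.min()].mean()+y0,.157),onz(T,xs.max()+x0,ys[xs==xs.max()].mean()+y0,.157))
E
```

```text
[0.45958822 0.31122721 0.37648814] [-3.13900633e+00  1.78201056e-04  2.03605650e+00] 27.95
 disc [29, 7, 8, 10, 54] [0.5841 0.1532]
 disc [60, 9, 17, 21, 58] [0.5638 0.0492]
 disc [36, 17, 8, 8, 53] [0.5601 0.1325]
 disc [13, 22, 13, 14, 133] [0.536  0.1936]
 disc [33, 60, 14, 13, 137] [0.4243 0.1293]
[9, 7, 20, 11, 94] [0.46051751 0.30567481 0.157     ] [0.45035299 0.33158972 0.157     ] [0.46958588 0.28025896 0.157     ]
```

>>> servo_tool(
  motion=[
    [0.5, 0, 0, -2.5, 0],
    [0.5, 0, 0, -4.3, 0],
    [0.5, 0, 0, -4.6, 0],
    [0.5, 0, 0, -4.6, 0],
    [1, 0, 0, -4.6, 0],
    [1, 0, 0, -4.6, 0],
    [1, 0, 0, -4.6, 0],
    [1, 0, 0, -4.6, 0],
    [1, 0, 0, -4.6, 0],
    [1, 0, 0, -4.6, 0],
    [1, 0, 0, -4.6, 0],
    [1, 0, 0, 0, 0],
    [1, 0, 0, 4, 0],
    [1, 0, 0, 8, 0],
    [1, 0, 0, 10, 0],
    [1, 0, 0, 10, 0],
  ],
  squeeze=60,
)

```text
time_s: 30.0
ee_pos: [0.4596, 0.3112, 0.4779]
eef_rot: [3.141, -0.0, 2.036]
force: [0.7, -0.1, -7.3]
grip_width: 0.0133
grip_force: 60.0
```

>>> servo_tool(
  motion=[
    [1, -3, -5, 0, 0],
    [1, -6, -10, 0, 0],
    [1, -9, -15, 0, 0],
    [1, -10, -20, 0, 0],
    [1, -10, -25, 0, 0],
    [1, -10, -30, 0, 1],
    [1, -10, -35, 0, 2],
    [1, -10, -41, 0, 3],
    [1, -8, -46, 0, 3],
    [1, -4, -50, 0, 3.2],
    [1, 0, -54, -3, 3.2],
    [1, 4, -58, -6, 3.2],
    [1, 8, -61, -10, 3.2],
    [1, 10.9, -63.7, -14, 3.2],
    [1, 10.9, -63.7, -17, 3.2],
    [1, 10.9, -63.7, -18.5, 3.2],
    [1, 10.9, -63.7, -18.5, 3.2],
  ],
)

```text
time_s: 32.12
ee_pos: [0.5684, -0.3254, 0.2915]
eef_rot: [-3.141, -0.002, 2.092]
force: [0.4, 0.3, -5.8]
grip_width: 0.0136
grip_force: 60.0
```

```bash
cat > m.py <<'E'
from h import *
np.set_printoptions(precision=4,suppress=True)
def white(c,x0,y0,x1,y1,thr=190):
    h=cv2.cvtColor(c["image"],cv2.COLOR_RGB2HSV)[y0:y1,x0:x1]; return cv2.inRange(h,(0,0,thr),(179,45,255))
E
python3 - <<'E'
from m import *
o=ctrl.get_obs();print(o["ee_pos"],o["eef_rot"],o["time_s"],o["force"])
t=cam("top"); b=lambda u,v,z:onz(t,345+(u+.5)/5.5-.5,125+(v+.5)/5.5-.5,z)[:2]
print("bench edge",b(100,577,0),b(440,490,0),b(600,450,0))
# straight-line fits of dock top edges from the first image (LSD)
g=cv2.cvtColor(np.load("c0.npz")["t"],cv2.COLOR_RGB2GRAY)[120:200,340:430]
L=cv2.createLineSegmentDetector().detect(cv2.resize(g,None,fx=4,fy=4,interpolation=cv2.INTER_CUBIC))[0][:,0]
for x1,y1,x2,y2 in L:
    p=onz(t,340+(x1+.5)/4-.5,120+(y1+.5)/4-.5,.04);q=onz(t,340+(x2+.5)/4-.5,120+(y2+.5)/4-.5,.04);n=np.linalg.norm(p-q)
    if n>.035: print(p[:2],q[:2],n.round(3),(np.degrees(np.arctan2(*(q-p)[1::-1]))%180).round(1))
E
```

```text
[ 0.5684 -0.3254  0.2915] [-3.1406 -0.0021  2.092 ] 32.125 [ 0.3722  0.3356 -5.7745]
bench edge [ 0.4692 -0.1923] [ 0.5177 -0.3787] [ 0.5401 -0.4667]
[ 0.6798 -0.1845] [ 0.7012 -0.2239] 0.045 118.5
[ 0.7016 -0.2242] [ 0.7381 -0.29  ] 0.075 119.0
[ 0.587  -0.3621] [ 0.5631 -0.3337] 0.037 130.1
[ 0.6612 -0.3341] [ 0.6027 -0.3835] 0.077 40.2
[ 0.6149 -0.2861] [ 0.5791 -0.3167] 0.047 40.5
```

>>> servo_tool(
  motion=[
    [1, -0.2, 0.3, -1, -0.8],
    [1, -0.2, 0.4, -2, -0.8],
    [1, -0.2, 0.4, -2.7, -0.8],
    [1, -0.2, 0.4, -3.1, -0.8],
    [1, -0.2, 0.4, -3.2, -0.8],
    [1, -0.2, 0.4, -3.2, -0.8],
  ],
)

```text
time_s: 32.92
ee_pos: [0.5669, -0.3217, 0.262]
eef_rot: [3.141, 0.001, 2.078]
force: [-2.1, 4.0, 6.2]
grip_width: 0.0136
grip_force: 60.0
```

>>> servo_tool(
  motion=[
    [0.4, 0, 0, 0, 0],
    [0.4, 0, 0, 0, 0],
    [0.4, 0, 0, 0, 0],
    [0.4, 0, 0, 4, 0],
    [0.4, 0, 0, 8, 0],
    [0.4, -5, 2, 11, 0],
    [0.4, -10, 4, 11, 0],
    [0.4, -15, 8, 11, 0],
    [0.4, -18, 13, 11, 0],
    [0.4, -20, 18, 11, 0],
    [0.4, -20, 23, 11, 0],
    [0.4, -20, 28, 11, 0],
    [0.4, -20, 34, 11, 0],
    [0.4, -20, 34, 11, 0],
  ],
)

```text
time_s: 34.67
ee_pos: [0.3663, 0.0212, 0.3709]
eef_rot: [3.141, 0.0, 2.084]
force: [0.5, -0.2, 0.3]
grip_width: 0.0562
grip_force: 0.0
```

```bash
python3 - <<'E'
from m import *
o=ctrl.get_obs();print(o["ee_pos"],o["time_s"])
t=cam("top"); np.savez("c4.npz",t=t["image"]); discs(t)
h=t["image"].max(2); q=proj(t,[.567,-.322,.087]).astype(int); x0,y0=q-[14,12]
k,l,st,ce=cv2.connectedComponentsWithStats((h[y0:y0+24,x0:x0+28]<75).astype(np.uint8))
for i in range(1,k):
    if st[i,4]>8:
        ys,xs=np.nonzero(l==i); print("handle",st[i].tolist(),onz(t,*(ce[i]+[x0,y0]),.087)[:2],onz(t,xs.min()+x0,ys[xs==xs.min()].mean()+y0,.087)[:2],onz(t,xs.max()+x0,ys[xs==xs.max()].mean()+y0,.087)[:2])
g=cv2.cvtColor(t["image"],cv2.COLOR_RGB2GRAY)[120:235,340:450]
L=cv2.createLineSegmentDetector().detect(cv2.resize(g,None,fx=4,fy=4,interpolation=cv2.INTER_CUBIC))[0][:,0]
O=np.array([.653,-.2765]);a=np.radians(29);R=np.array([[np.cos(a),np.sin(a)],[-np.sin(a),np.cos(a)]])
for x1,y1,x2,y2 in L:
    P=[onz(t,340+(x+.5)/4-.5,120+(y+.5)/4-.5,.03)[:2] for x,y in((x1,y1),(x2,y2))];n=np.linalg.norm(P[0]-P[1])
    D=[R@(p-O)*1000 for p in P]; an=np.degrees(np.arctan2(*(D[1]-D[0])[::-1]))
    if n>.025 and max(abs(d).max() for d in D)<190: print(np.round(D,0).astype(int).tolist(),n.round(3),((an+45)%90-45).round(1))
E
```

```text
[0.3663 0.0212 0.3709] 34.675
 disc [29, 9, 8, 8, 52] [0.5835 0.1531]
 disc [36, 17, 8, 8, 52] [0.56   0.1326]
 disc [13, 22, 13, 14, 125] [0.5355 0.1935]
 disc [0, 53, 6, 16, 55] [0.4367 0.2431]
 disc [34, 60, 12, 13, 98] [0.426  0.1336]
[[-90, -5], [-91, -36]] 0.031 -2.5
[[69, 74], [69, 13]] 0.06 -0.3
[[69, 13], [69, -40]] 0.053 -0.1
[[-98, -64], [-162, -64]] 0.064 -0.1
[[184, 36], [159, 45]] 0.027 -19.2
[[-38, -64], [-93, -64]] 0.055 0.0
[[-105, -38], [-105, -10]] 0.028 -1.1
[[-128, 2], [-155, 3]] 0.027 -1.4
[[55, -129], [66, -104]] 0.027 -24.5
[[64, -49], [64, -22]] 0.027 0.4
[[25, -71], [-1, -74]] 0.027 5.7
[[134, 27], [146, 56]] 0.032 -22.5
[[84, -140], [51, -144]] 0.034 7.9
[[-63, -133], [-49, -108]] 0.029 -28.7
[[-118, 77], [-92, 76]] 0.026 -1.8
[[152, 55], [181, 45]] 0.031 -18.6
```

```bash
python3 - <<'E'
from m import *
t=cam("top"); I=np.load("c4.npz")["t"].astype(np.float32)
O=np.array([.653,-.2765]);a=np.radians(29);ex=np.array([np.cos(a),np.sin(a)]);ey=np.array([-ex[1],ex[0]])
def prof(x,ys,z):
    uv=np.array([proj(t,[*(O+ex*x/1000+ey*y/1000),z]) for y in ys],np.float32)
    return cv2.remap(I,uv[:,:1].copy(),uv[:,1:].copy(),cv2.INTER_LINEAR)[:,0]
for x in(20,35,50):
    for sg in(1,-1):
        p=prof(x,[sg*y for y in range(66,104,2)],.04); print(x,sg,"66..",[int(v) for v in p.min(1)])
for x in(-140,-70): 
    for sg in(1,-1): print("carrier",x,sg,"56..",[int(v) for v in prof(x,[sg*y for y in range(56,86,2)],.028).min(1)])
for sg in(1,-1): print("ear",sg,[int(v) for v in prof(-40,[sg*y for y in range(62,92,2)],.010).min(1)])
E
```

```text
20 1 66.. [153, 152, 152, 151, 153, 165, 194, 186, 183, 186, 212, 227, 151, 64, 58, 58, 59, 55, 54]
20 -1 66.. [87, 90, 150, 178, 183, 151, 113, 99, 95, 123, 199, 234, 235, 227, 187, 166, 157, 196, 219]
35 1 66.. [150, 150, 149, 148, 151, 158, 163, 140, 145, 171, 215, 234, 234, 228, 177, 74, 56, 58, 58]
35 -1 66.. [88, 108, 163, 187, 167, 122, 101, 95, 93, 135, 227, 233, 235, 235, 233, 234, 235, 233, 204]
50 1 66.. [143, 143, 144, 145, 143, 142, 142, 143, 150, 179, 218, 234, 233, 220, 145, 98, 99, 69, 53]
50 -1 66.. [150, 146, 120, 100, 95, 94, 94, 94, 94, 105, 192, 234, 235, 227, 192, 193, 234, 234, 224]
carrier -140 1 56.. [189, 148, 125, 135, 189, 205, 196, 133, 103, 101, 105, 109, 137, 143, 133]
carrier -140 -1 56.. [211, 174, 138, 101, 126, 167, 168, 151, 141, 141, 141, 141, 140, 127, 111]
carrier -70 1 56.. [235, 235, 234, 233, 225, 210, 199, 147, 102, 101, 109, 132, 146, 146, 146]
carrier -70 -1 56.. [207, 164, 125, 104, 111, 180, 191, 158, 151, 150, 150, 148, 147, 146, 146]
ear 1 [221, 209, 183, 140, 132, 143, 135, 136, 139, 129, 112, 125, 143, 147, 147]
ear -1 [155, 127, 106, 115, 174, 156, 126, 149, 167, 152, 144, 145, 145, 143, 143]
```

>>> servo_tool(
  motion=[
    [0.4, 0, -6, 0, 0],
    [0.4, 0, -11, 0, 0],
    [0.4, 0, -16, 0, 0],
    [0.4, 2, -21, 0, 0],
    [0.4, 5, -26, 0, 0],
    [0.4, 10, -30, 0, 0],
    [0.4, 15, -32, 0, 0],
    [0.4, 20, -34.1, 0, 0],
    [0.4, 20, -34.1, -3, 0],
    [0.4, 20, -34.1, -7, 0],
    [0.4, 20, -34.1, -10.5, 0],
    [0.4, 20, -34.1, -11, 0],
    [0.4, 20, -34.1, -11, 0],
    [1, 20, -34.1, -11, 0],
    [1, 20, -34.1, -11, 0],
    [1, 20, -34.1, -11, 0],
    [1, 20, -34.1, -11, 0],
    [1, 20, -34.1, -11, 0],
    [1, 20, -34.1, -11, 0],
  ],
)

```text
time_s: 37.15
ee_pos: [0.5668, -0.3227, 0.2608]
eef_rot: [3.141, 0.0, 2.078]
force: [2.3, 1.5, 1.1]
grip_width: 0.0135
grip_force: 60.0
```

>>> servo_tool(
  motion=[
    [1, 0.9, 0.5, 0, 0],
    [1, 1.75, 0.95, 0, 0],
    [1, 2.6, 1.45, 0, 0],
    [1, 3.5, 1.95, 0, 0],
    [1, 4.4, 2.4, 0, 0],
    [1, 4.4, 2.4, 0, 0],
  ],
)

```text
time_s: 37.9
ee_pos: [0.6112, -0.2985, 0.2608]
eef_rot: [3.141, 0.001, 2.078]
force: [5.4, 1.0, 2.2]
grip_width: 0.0134
grip_force: 60.0
```

>>> servo_tool(
  motion=[
    [1, 0.7, 0.4, 0, 0],
    [1, 1.4, 0.8, 0, 0],
    [1, 2.1, 1.15, 0, 0],
    [1, 2.8, 1.55, 0, 0],
    [1, 3.3, 1.85, 0, 0],
    [1, 3.3, 1.85, 0, 0],
  ],
)

```text
time_s: 38.65
ee_pos: [0.6436, -0.2805, 0.2608]
eef_rot: [-3.142, 0.0, 2.078]
force: [-0.8, -1.5, 3.2]
grip_width: 0.0137
grip_force: 60.0
```

>>> servo_tool(
  motion=[
    [1, 0.35, 0.2, 0, 0],
    [1, 0.6, 0.35, 0, 0],
    [1, 0.8, 0.45, 0, 0],
    [1, 0.8, 0.45, 0, 0],
  ],
)

```text
time_s: 39.15
ee_pos: [0.6514, -0.2762, 0.2608]
eef_rot: [-3.141, 0.0, 2.077]
force: [-4.4, -3.4, 4.5]
grip_width: 0.0132
grip_force: 60.0
```

>>> servo_tool(
  motion=[
    [1, 0.1, 0.05, 0, 0],
    [1, 0.2, 0.1, 0, 0],
    [1, 0.25, 0.15, 0, 0],
    [1, 0.25, 0.15, 0, 0],
  ],
)

```text
time_s: 39.65
ee_pos: [0.6531, -0.2755, 0.2609]
eef_rot: [-3.138, -0.001, 2.077]
force: [-15.6, -5.7, 10.4]
grip_width: 0.0136
grip_force: 60.0
```

>>> servo_tool(
  motion=[
    [1, 0.1, 0.05, 0, 0],
    [1, 0.15, 0.1, 0, 0],
    [1, 0.15, 0.1, 0, 0],
    [1, 0.15, 0.1, 0, 0],
  ],
)

```text
time_s: 40.15
ee_pos: [0.6539, -0.2752, 0.2612]
eef_rot: [-3.136, -0.002, 2.076]
force: [-25.6, -9.0, 15.5]
grip_width: 0.0134
grip_force: 60.0
```

>>> servo_tool(
  motion=[
    [1, -0.25, -0.15, 0, 0],
    [1, -0.45, -0.25, 0, 0],
    [1, -0.65, -0.35, 0, 0],
    [1, -0.8, -0.45, 0, 0],
    [1, -0.8, -0.45, 0, 0],
  ],
)

```text
time_s: 40.78
ee_pos: [0.6478, -0.2774, 0.2608]
eef_rot: [3.141, 0.0, 2.078]
force: [3.9, 3.1, 3.6]
grip_width: 0.0135
grip_force: 60.0
```

>>> servo_tool(
  motion=[
    [1, -0.15, -0.1, 0, 0],
    [1, -0.3, -0.15, 0, 0],
    [1, -0.3, -0.15, 0, 0],
  ],
)

```text
time_s: 41.15
ee_pos: [0.646, -0.2779, 0.2613]
eef_rot: [3.136, 0.002, 2.079]
force: [20.4, 6.6, -1.0]
grip_width: 0.0134
grip_force: 60.0
```

```bash
python3 -c "
from station import ctrl
o=ctrl.get_obs();print(o['force'],o['moment'],o['ee_pos'],o['eef_rot'])"
```

```text
[20.39460874  6.60508385 -0.99263317] [ 1.21386087 -3.57612129 -0.03862015] [ 0.64600488 -0.27788952  0.26126618] [3.13616476e+00 2.36726794e-03 2.07903642e+00]
```

>>> servo_tool(
  motion=[
    [1, 0.3, 0.15, 0, 0],
    [1, 0.6, 0.3, 0, 0],
    [1, 0.75, 0.4, 0, 0],
    [1, 0.75, 0.4, 0, 0],
    [1, 0.75, 0.4, 0, 0],
  ],
)

```text
time_s: 41.78
ee_pos: [0.6517, -0.2759, 0.2608]
eef_rot: [-3.14, -0.0, 2.077]
force: [-4.7, -2.2, 6.4]
grip_width: 0.0134
grip_force: 60.0
```

```bash
python3 -c "
from station import ctrl
o=ctrl.get_obs();print(o['force'],o['moment'],o['ee_pos'],o['eef_rot'])"
```

```text
[-4.67388652 -2.1836778   6.35231751] [-0.48763179  0.7574302  -0.01120781] [ 0.65166277 -0.27594931  0.26083658] [-3.13967361e+00 -1.51069087e-04  2.07739299e+00]
```

>>> servo_tool(
  motion=[
    [1, 0.15, 0.08, 0, 0],
    [1, 0.15, 0.08, 0, 0],
    [0.3, 0.15, 0.08, 0, 0],
    [0.3, 0.15, 0.08, 0, 0],
    [0.3, 0.15, 0.08, 0, 0],
    [0.3, 0.15, 0.08, 4, 0],
    [0.3, 0.15, 0.08, 9, 0],
    [0.3, -5, -3, 11, 0],
    [0.3, -10, -3, 11, 0],
    [0.3, -15, 0, 11, 0],
    [0.3, -20, 3, 11, 0],
    [0.3, -25, 7, 11, 0],
    [0.3, -27, 11, 11, 0],
    [0.3, -27, 11, 11, 0],
  ],
)

```text
time_s: 43.52
ee_pos: [0.3811, -0.1636, 0.3712]
eef_rot: [3.141, 0.001, 2.079]
force: [1.0, -0.8, 0.1]
grip_width: 0.0658
grip_force: 0.0
```

```bash
python3 - <<'E'
from m import *
o=ctrl.get_obs();print(o["ee_pos"],o["time_s"])
t=cam("top"); discs(t); I=t["image"]; A=np.load("c0.npz")["t"]
d=np.abs(I.astype(int)-A.astype(int)).max(2)
b=lambda u,v:(345+u/5.5,125+v/5.5)
for n,(u,v) in dict(purple=b(505,160),yellow=b(572,362),tape=b(57,533),timer=(393/1.25,293/1.25)).items():
    u,v=int(u),int(v); print(n,(d[v-9:v+9,u-9:u+9]>30).sum())
O=np.array([.653,-.2765]);a=np.radians(29);ex=np.array([np.cos(a),np.sin(a)]);ey=np.array([-ex[1],ex[0]])
h=cv2.cvtColor(I,cv2.COLOR_RGB2GRAY)
def prof(xy,z):
    uv=np.array([proj(t,[*(O+ex*x/1000+ey*y/1000),z]) for x,y in xy],np.float32)
    return cv2.remap(h,uv[:,:1].copy(),uv[:,1:].copy(),cv2.INTER_LINEAR).ravel().tolist()
print("rear wall",prof([(x,-50) for x in range(-84,-50,2)],.028))
print("front",prof([(x,-50) for x in range(50,86,2)],.028))
cv2.imwrite("pics/n.png",cv2.resize(I[120:240,340:450,::-1],None,fx=5,fy=5))
E
```

```text
[ 0.3811 -0.1636  0.3712] 43.525
 disc [29, 9, 8, 8, 52] [0.5835 0.1531]
 disc [36, 17, 8, 8, 53] [0.5601 0.1325]
 disc [13, 22, 13, 14, 125] [0.5355 0.1935]
 disc [0, 53, 6, 16, 55] [0.4367 0.2431]
 disc [34, 60, 13, 13, 133] [0.4244 0.1293]
purple 0
yellow 5
tape 20
timer 0
rear wall [198, 196, 195, 195, 195, 194, 181, 156, 171, 176, 207, 235, 237, 237, 237, 237, 237]
front [232, 234, 237, 237, 237, 236, 197, 143, 178, 182, 215, 236, 237, 221, 191, 191, 200, 202]
```

```bash
python3 -c "
from station import ctrl
print(ctrl.hand_in())"
```

```text
the job is handed in; nothing more can be done
None
```

The carrier was loaded on the scale with 200 g + 100 g, then docked and handed in. I judged the pointer in the window from rough camera measurement, not a clear view; a pull test resisted evenly, so both catches appear to hold.

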